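Set the top pivot over a turbine shaft in the indexing stand

ROBOT

A 6-joint arm with a two-finger parallel gripper is mounted at the origin on a cart in front of the work surface, level with it; the furniture and walls round the work are solid. World frame = base frame: x ahead of the robot, y to its left, z up, the work surface at z = 0. Lengths are in m, angles in rad, forces in N, time in s.
With the tool pointing down it reaches from about 0.275 to 0.775 m from the base axis. Payload 14.6 kg.
Tool frame: the origin (TCP) lies midway between the tips of the shut fingers; the grasp point (between the pads) lies 19 mm behind it; z points along the fingers, y is the line along which they close (so a half turn about z gives the same grasp; the last joint's range is limited). The gripper opens to 85 mm and grips with 20 to 120 N. Pads are 22 mm wide; open, the fingers measure 114 mm over their backs; the gripper's body (76 mm by 85 mm) begins 54 mm behind the grasp point. The pads swing forward as they close: fully open they stand 13 mm farther back than shut.
Start: joints at [0.995, 0.263, -0.048, 1.259, 0, 1.415], TCP at [0.214, 0.479, 0.231] pointing down, gripper open.
Joint ranges: [-2.65, 2.65], [-0.89, 1.7], [-1.18, 1.37], [-2.13, 2.11], [-1.35, 1.29], [-3.14, 3.14]. Speed limits (rad/s): [1.89, 1.89, 2.57, 2.79, 3.14, 3.14].

INTERFACE

Orientations are given as a unit quaternion [w, x, y, z].
In Python, from bench import get_obs, get_image, hand_in gives the robot as it stands.
- The arm moves only by the tool move_arm, never from a script. Its argument "moves" is text: rows parted by semicolons, each of 7 numbers parted by spaces: the shift along the tool's x, y, z in mm, then the turn, a rotation vector about the tool's x, y, z in rad, then the finger opening in mm, from 0 to 85.4. In form: dx dy dz ax ay az gripper; .... A call has exactly 5 rows; each row shifts and turns the commanded pose from where the row before left it, along the tool's axes as they then stand; what a row does not reach is not made up. A row lasts 1/12 s, in which the tool goes at most 41.7 mm and 7.16 degrees, less where a joint would pass 70% of its speed; a pose out of reach is approached as far as the arm can. A call is refused whole if a number of a shift passes 41.7 or a number of a turn 0.125, either way. A call with a gripper value outside its range is refused whole. The fingers move at their own pace and stop on an object; the grip force is fixed at half the most. Time passes only in rows, so rows that do not move let the fingers close, or fill a call up. It gives the time, the measured TCP pose, the force, the opening and the grip force at its end, in the units of the state.
- get_obs(): the state, without advancing time (a new reading comes with each control period).
- get_image(name): name is "scene" or "top" or "wrist"; returns a dict with "img" (480x640x3 uint8, red, green, blue), "range_z" (480x640 float32, m along the optical axis (not along the pixel's ray), 0 where there is no reading), "camera_matrix" (3x3 intrinsics, pixels), "position" and "attitude" of the camera in the world. Camera axes: x right, y down, z forward; pixel columns grow to the right and rows downward; lengths in m; the calibration is good to about 2 mm. A picture is of the moment at which its call begins.
- hand_in(): hands the job in; it is judged then, once.
The state is a dict: "clock": time; "q": joint angles; "qvel": joint speeds; "joint_torque": joint torques, N m; "eef_pos": TCP position; "eef_rot": TCP orientation; "contact_force": force on the tool from outside, world axes, zero at the start; "torque": the same for the moment, N m; "finger_gap": finger opening in m; "grip_force": force on a finger pad.
Only numpy, scipy, OpenCV 4.12 (cv2) and the standard library are available. Lean on these libraries where they do the work, as an engineer would, in place of code of your own. Each camera call takes 0.05 s, during which the arm holds its last target. There are 200 camera calls.

TASK

Turn the indexing table of the grey stand by its black upright post until the stop drops in with the tall turbine shaft right under the overarm's thumbscrew, and let go of the post. Then screw the thumbscrew down, clockwise from above, until its nose seats on the end of the shaft, back it off a quarter turn so that the wheel has running clearance, and finish while still gripping the thumbscrew there, ready for a mate to nip up the lock nut. Do not push the loose things on the bench about.

Things in the scene. Friction and masses are not known exactly. Their poses are not given: they have to be found in the camera images.
- stand: grey cast stand, heavy, does not move: round foot 232 mm across, 16 mm high. Origin: middle of its underside on the table's turning axis; z up; x points from that axis to the column, which stands 150 mm out and carries an overarm (30 mm wide, z 196 to 220 mm) back over the table. A spring plunger in a housing on the foot's rim, low under the table's edge, is the stop.
- table (a joint): angle in rad of the steel indexing table (disc 200 mm across, top 42 mm above the bench), growing COUNTER-CLOCKWISE seen from above. At 0 it is in the stop with the tall shaft under the thumbscrew; more stops every quarter turn. Starts at 0.5 to 1.3: turn it clockwise. It drags (0.12 N m) and stays where left; a stop takes about 0.6 N m to pass and pulls a free table in from within 0.06.
- post: black round upright post near the table's edge, for turning it; its axis is 84 mm from the turning axis, across from the tall shaft. Origin: middle of its foot, on the table's top, 42 mm above the bench; z up along the post. 65 mm tall, 23 mm across from 25 to 58 mm above the origin (grip it there), narrower below. It does not turn in the table.
- shaft_wheel: turbine wheel with a tall upright shaft, fixed in a nest on the table 62 mm from the turning axis. Wheel 55 mm across; 124 mm tall with the shaft, 16 mm across and thinner at its end; origin at the middle of its underside, 48 mm above the bench, so the shaft's end is 172 mm above the bench. Two lower wheels, 31 mm tall, stand in the nests either side.
- wing (a point): middle of the thumbscrew's flat steel wing, on the screw's axis, 62 mm from the table's axis along the stand's x, about 266 mm above the bench. Wing 36 mm long along this point's x, 12 mm thick along y (grip across y), 26 mm tall plus two ears (top 17 mm above this point); a half turn looks the same. Stem 15 mm across below it; the lock nut on the overarm has its top about 29 mm below this point.
- thumbscrew: the thumbscrew: nose, stem and wing. Origin: tip of its nose; z up along the screw, x along the wing. The wing's middle is 93 mm above the origin.
- screw (a joint): angle of the thumbscrew in rad, growing as it is turned CLOCKWISE seen from above, which lowers it 6 mm a turn. It turns freely (0.04 N m drag) up to 3.0, where it is seated and stops hard: the nose, if the shaft stands under it, is then pressed on the shaft's end (it touches from 2.75). Starts at 0.8 to 2.1. It stays where it is left.
- oil_can: loose brass pump oiler, 43x72 mm, 125 mm tall, a bystander; origin at the middle of its underside
- grease_pot: loose white grease pot, 64 mm across, 62 mm tall, a bystander; origin at the middle of its underside
- spanner: loose combination spanner lying flat, 131x19x6 mm, a bystander; origin at the middle of its underside, long in x

How it is judged:
By the outcome, as a careful person would: the job done as asked, in the order asked, and still so for the second after the job is handed in, while the arm keeps its last pose, push and grip.
It also fails if it takes over 72 s, if anything falls off the work surface, if the arm or the gripper's body presses on something with over 40 N, if the wrist force passes 120 N, or if a joint passes its speed limit or range.

## Working session

There is one attempt and no reset: what is moved stays moved. The work goes in short steps, Python scripts to look and compute and a tool call to move; the robot and the scene stay as the last step left them, time stands still between calls to the robot, and variables do not carry over. Pictures are saved under pics/ and viewed, at most 10 in all, crops included, and the job is handed in when it is done.

Besides the shell and the picture viewer there is one more tool, called after ">>>" as a command line: name --argument value ..., lists and objects as JSON in quotes. move_arm: Moves the arm, as the interface text tells. Its arguments: {"type":"object","properties":{"moves":{"type":"string"}},"required":["moves"]}

```bash
mkdir -p pics
cat > h.py <<'E'
import numpy as np,cv2
from scipy.spatial.transform import Rotation as R
from bench import get_obs,get_image,hand_in
def cam(n):
    d=get_image(n);a=np.array(d["attitude"],float)
    d["R"]=a if a.shape==(3,3) else R.from_quat(a,scalar_first=True).as_matrix()
    d["K"]=np.array(d["camera_matrix"]);d["p"]=np.array(d["position"]);return d
def pts(d):
    v,u=np.mgrid[0:480,0:640];z=d["range_z"]
    c=np.stack([(u-d["K"][0,2])/d["K"][0,0]*z,(v-d["K"][1,2])/d["K"][1,1]*z,z],-1)
    P=c@d["R"].T+d["p"];P[z==0]=np.nan;return P
def save(d,f,crop=None):
    im=d["img"][...,::-1]
    if crop: u0,v0,u1,v1=crop;im=im[v0:v1,u0:u1]
    cv2.imwrite("pics/"+f,im)
E
python3 - <<'E'
from h import *
a=cam("scene");b=cam("top")
cv2.imwrite("pics/a.png",cv2.resize(a["img"][...,::-1],(800,600)));cv2.imwrite("pics/b.png",cv2.resize(b["img"][...,::-1],(800,600)))
for d in(a,b):
    np.set_printoptions(precision=3,suppress=True);print(d["p"],d["R"],d["K"],np.array(d["attitude"]))
o=get_obs();print({k:np.round(v,3) for k,v in o.items()})
np.savez("m0.npz",ai=a["img"],bi=b["img"],aP=pts(a),bP=pts(b))
E
```

```text
[-0.207  0.902  0.814] [[-0.651 -0.443  0.616]
 [-0.759  0.404 -0.51 ]
 [-0.023 -0.8   -0.6  ]] [[583.222   0.    323.792]
 [  0.    583.222 247.097]
 [  0.      0.      1.   ]] [ 0.196 -0.369  0.815 -0.402]
[0.354 0.341 1.038] [[ 0.015 -0.995  0.103]
 [-1.    -0.015 -0.004]
 [ 0.005 -0.103 -0.995]] [[455.156   0.    317.222]
 [  0.    455.156 241.263]
 [  0.      0.      1.   ]] [-0.035  0.711 -0.701  0.038]
{'clock': np.float64(0.1), 'q': array([ 0.995,  0.263, -0.049,  1.259,  0.   ,  1.416]), 'qvel': array([ 0.002, -0.001,  0.002,  0.   , -0.001, -0.002]), 'joint_torque': array([  0.003, -63.857,  38.507,   0.01 ,  -0.   ,  -0.   ]), 'eef_pos': array([0.214, 0.479, 0.231]), 'eef_rot': array([-0.   ,  0.209,  0.978, -0.   ]), 'contact_force': array([-0.119, -0.271,  1.15 ]), 'torque': array([-0.023, -0.04 , -0.057]), 'grip_force': np.float64(0.0), 'finger_gap': np.float64(0.085)}
```

View pics/a.png

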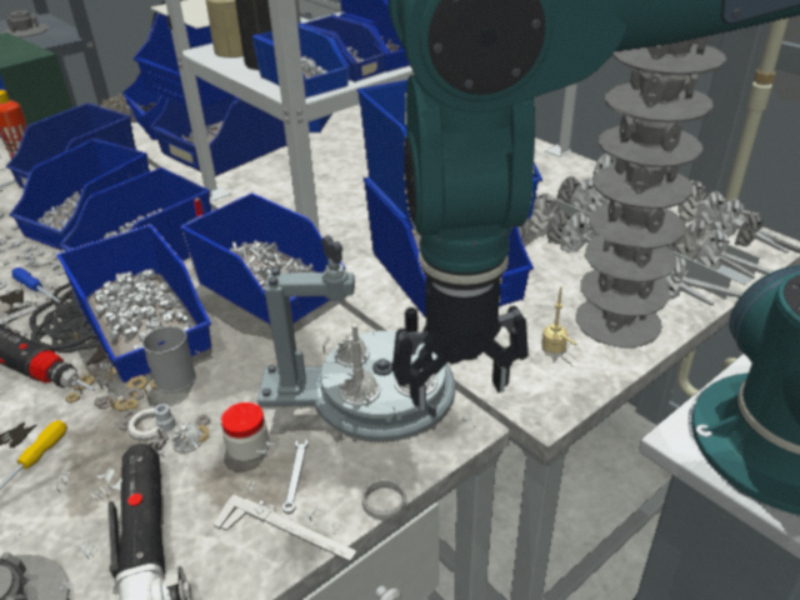

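View pics/b.png

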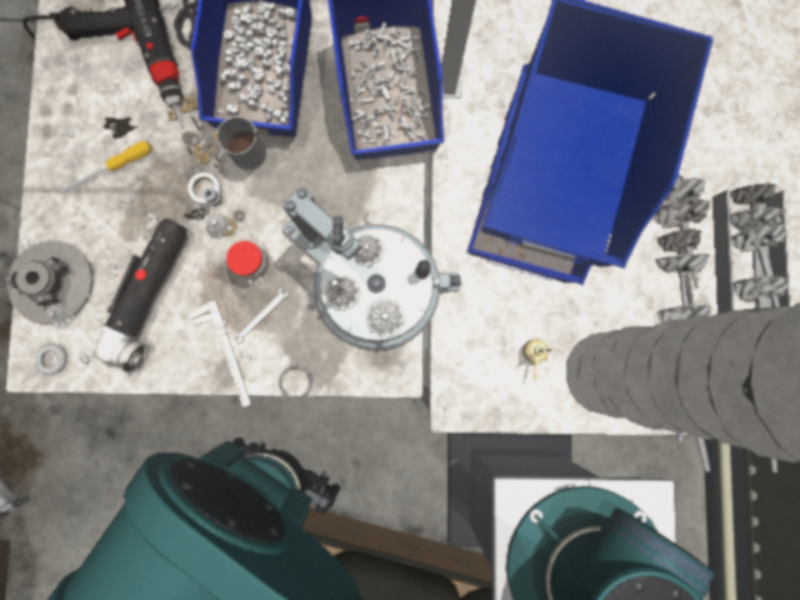

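The scene view shows the stand near (370,380), with the arm partly in front of it. In the top view the table centre is near (376,287), the post at (422,268), the column at (305,205), the wing at (338,232) and the tall wheel at (342,292), all in 800x600 scale.

Run:
```python
from h import *
np.set_printoptions(precision=4,suppress=True)
m=np.load("m0.npz");P=m["bP"];im=m["bi"].astype(int)
sub=np.zeros(P.shape[:2],bool);sub[145:300,220:380]=1
z=P[...,2]
def circ(M):
    M=M.astype(np.uint8);M=cv2.morphologyEx(M,cv2.MORPH_OPEN,np.ones((3,3)))
    return M>0
t=circ(sub&(abs(z-.042)<.006))
c,_=cv2.findContours(t.astype(np.uint8),cv2.RETR_EXTERNAL,cv2.CHAIN_APPROX_NONE);c=max(c,key=cv2.contourArea)
h=cv2.convexHull(c)[:,0]
q=np.array([P[v,u,:2] for u,v in h]);print("hull circle",cv2.minEnclosingCircle(q.astype(np.float32)))
o=cv2.minEnclosingCircle(q.astype(np.float32))[0]
dark=im.max(-1)<70
def rep(n,M):
    p=P[M];print(n,M.sum(),np.nanmedian(p,0) if len(p) else "",p.min(0) if len(p) else"",p.max(0) if len(p) else"")
rad=np.hypot(P[...,0]-o[0],P[...,1]-o[1])
rep("post",sub&(abs(z-.107)<.008)&(rad<.12)&(rad>.06))
rep("shaft",sub&(z>.14)&(z<.18)&(rad<.085))
a=sub&(abs(z-.220)<.006);rep("arm",a)
p=P[a][:,:2];print(cv2.minAreaRect(p.astype(np.float32)*1000))
w=sub&(z>.262)&(z<.30);rep("wing",w)
print(cv2.minAreaRect((P[w][:,:2]*1000).astype(np.float32)))
for n in("a","b"):
  Q=m[n+"P"];i=m[n+"i"]
cv2.imwrite("pics/c.png",cv2.resize(m["bi"][150:310,210:390,::-1],(720,640))[:600])
```

```text
hull circle ((0.4891541004180908, 0.37437865138053894), 0.10016078501939774)
post 95 [0.5106 0.2938 0.1054] [0.4662 0.2831 0.0991] [0.522  0.4352 0.1101]
shaft 36 [0.4703 0.433  0.1652] [0.4656 0.4281 0.1418] [0.4761 0.438  0.1737]
arm 896 [0.5611 0.458  0.22  ] [0.5029 0.3933 0.214 ] [0.6078 0.5089 0.226 ]
((555.093017578125, 448.1739501953125), (128.7709503173828, 43.34684371948242), 50.88471221923828)
wing 174 [0.5281 0.4201 0.2816] [0.5104 0.4149 0.2623] [0.5484 0.427  0.2867]
((529.4041137695312, 421.03936767578125), (12.016257286071777, 38.06784439086914), 89.52776336669922)
```

View pics/c.png

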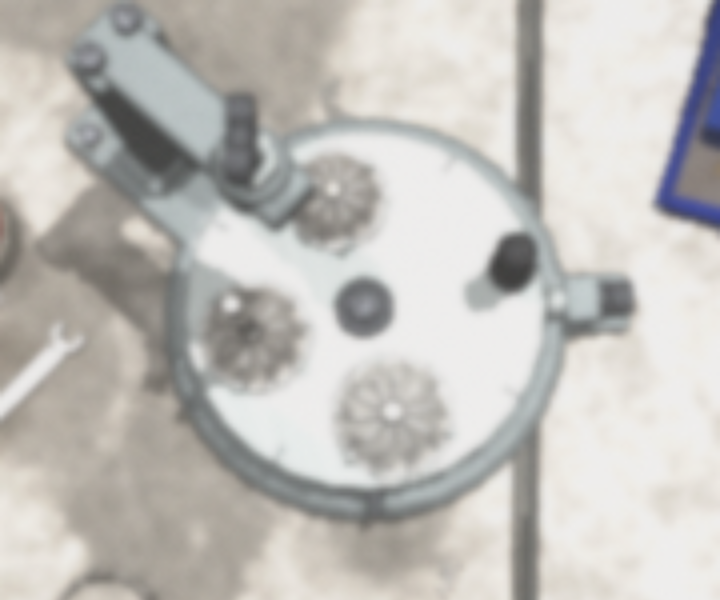

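Run:
```python
from h import *
np.set_printoptions(precision=4,suppress=True)
m=np.load("m0.npz");P=m["bP"];A=m["aP"]
for n,Q in(("b",P),("a",A)):
    d=Q-np.array([.51,.294,0]);M=(np.hypot(d[...,0],d[...,1])<.03)&(Q[...,2]>.1)&(Q[...,2]<.112)
    if M.sum()>5: print(n,"post",M.sum(),cv2.minEnclosingCircle(Q[M][:,:2].astype(np.float32)),Q[M].mean(0))
    d=Q-np.array([.529,.421,0]);M=(np.hypot(d[...,0],d[...,1])<.03)&(Q[...,2]>.262)&(Q[...,2]<.3)
    if M.sum()>5:
        q=Q[M];w=np.linalg.eigh(np.cov(q[:,:2].T))[1][:,1];print(n,"wing",M.sum(),(q.min(0)+q.max(0))/2,np.degrees(np.arctan2(w[1],w[0])),q[:,2].max(),cv2.minAreaRect((q[:,:2]*1000).astype(np.float32)))
    d=Q-np.array([.47,.433,0]);M=(np.hypot(d[...,0],d[...,1])<.02)&(Q[...,2]>.16)&(Q[...,2]<.18)
    if M.sum()>3: print(n,"shaft",M.sum(),Q[M].mean(0),Q[M][:,2].max())
```

```text
b post 90 ((0.5116972327232361, 0.29344409704208374), 0.011260557919740677) [0.5113 0.2936 0.1052]
b wing 174 [0.5294 0.4209 0.2745] 178.49848029242202 0.2867058159444844 ((529.4041137695312, 421.03936767578125), (12.016257286071777, 38.06784439086914), 89.52776336669922)
b shaft 19 [0.4719 0.4335 0.1711] 0.17368402659429727
a post 63 ((0.5102853775024414, 0.29595687985420227), 0.01207059808075428) [0.5106 0.2972 0.1045]
a wing 208 [0.5307 0.4232 0.2733] -177.83165007053015 0.28454315727601864 ((530.41748046875, 423.5330505371094), (13.77297592163086, 38.78118133544922), 85.02311706542969)
a shaft 33 [0.4718 0.4363 0.1679] 0.1750160267641533
```

>>> move_arm --moves "-23 -3 0 0 0 0 85;-23 -3 0 0 0 0 85;-23 -3 0 0 0 0 85;-23 -3 0 0 0 0 85;-23 -3 0 0 0 0 85"

```text
clock: 0.52
eef_pos: [0.314, 0.4178, 0.231]
eef_rot: [-0.0, 0.209, 0.978, -0.0]
contact_force: [0.8, 0.6, -0.5]
finger_gap: 0.0848
grip_force: 0.0
```

>>> move_arm --moves "-23 -3 0 0 0 0 85;-23 -3 0 0 0 0 85;-23 -3 0 0 0 0 85;-23 -3 0 0 0 0 85;-23 -3 0 0 0 0 85"

```text
clock: 0.93
eef_pos: [0.4129, 0.3571, 0.2311]
eef_rot: [-0.0, 0.209, 0.978, -0.0]
contact_force: [-0.3, -0.0, -0.1]
finger_gap: 0.0852
grip_force: 0.0
```

>>> move_arm --moves "-23 -3 0 0 0 0 85;-23 -3 0 0 0 0 85;-23 -3 0 0 0 0 85;-23 -3 0 0 0 0 85;-23 -3 0 0 0 0 85"

```text
clock: 1.35
eef_pos: [0.5118, 0.2964, 0.231]
eef_rot: [-0.0, 0.209, 0.978, -0.0]
contact_force: [-0.1, -0.1, 0.1]
finger_gap: 0.085
grip_force: 0.0
```

>>> move_arm --moves "0 0 0 0 0 -0.12 85;0 0 0 0 0 -0.12 85;0 0 0 0 0 -0.12 85;0 0 0 0 0 -0.12 85;0 0 0 0 0 -0.12 85"

```text
clock: 1.77
eef_pos: [0.5109, 0.2971, 0.2309]
eef_rot: [-0.0, -0.092, 0.996, -0.0]
contact_force: [-0.6, -0.1, 0.1]
finger_gap: 0.0851
grip_force: 0.0
```

>>> move_arm --moves "0 -2.6 20 0 0 -0.085 85;0 0 20 0 0 0 85;0 0 20 0 0 0 85;0 0 20 0 0 0 85;0 0 20 0 0 0 85"

```text
clock: 2.18
eef_pos: [0.5112, 0.2945, 0.1301]
eef_rot: [-0.0, -0.132, 0.991, -0.0]
contact_force: [0.1, 0.1, 0.4]
finger_gap: 0.0854
grip_force: 0.0
```

>>> move_arm --moves "0 0 20 0 0 0 85;0 0 15 0 0 0 85;0 0 15 0 0 0 85;0 0 13 0 0 0 85;0 0 2 0 0 0 85"

```text
clock: 2.6
eef_pos: [0.5102, 0.2941, 0.064]
eef_rot: [-0.002, -0.132, 0.991, -0.0]
contact_force: [-1.0, -0.4, -1.3]
finger_gap: 0.0849
grip_force: 0.0
```

>>> move_arm --moves "0 0 0 0 0 0 50;0 0 0 0 0 0 35;0 0 0 0 0 0 28;0 0 0 0 0 0 25;0 0 0 0 0 0 23"

```text
clock: 3.02
eef_pos: [0.5117, 0.2948, 0.0669]
eef_rot: [0.0, -0.132, 0.991, 0.0]
contact_force: [0.9, 0.5, -0.6]
finger_gap: 0.0251
grip_force: 0.0
```

>>> move_arm --moves "0 0 0 0 0 0 18;0 0 0 0 0 0 15;0 0 0 0 0 0 15;0 0 0 0 0 0 15;0 0 0 0 0 0 15"

```text
clock: 3.43
eef_pos: [0.5122, 0.2939, 0.0671]
eef_rot: [0.001, -0.131, 0.991, -0.001]
contact_force: [1.3, -7.4, 6.5]
finger_gap: 0.0214
grip_force: 59.1
```

>>> move_arm --moves "6.7 0.27 0 0 0 0.08 15;6.7 0.27 0 0 0 0.08 15;6.7 0.27 0 0 0 0.08 15;6.7 0.27 0 0 0 0.08 15;6.7 0.27 0 0 0 0.08 15"

```text
clock: 3.85
eef_pos: [0.4786, 0.2919, 0.0671]
eef_rot: [0.001, 0.07, 0.998, -0.0]
contact_force: [0.3, -4.5, 6.4]
finger_gap: 0.0215
grip_force: 59.6
```

>>> move_arm --moves "6.7 0.27 0 0 0 0.08 15;6.7 0.27 0 0 0 0.08 15;6.7 0.27 0 0 0 0.08 15;6.7 0.27 0 0 0 0.08 15;6.7 0.27 0 0 0 0.08 15"

```text
clock: 4.27
eef_pos: [0.447, 0.3033, 0.0671]
eef_rot: [0.001, 0.267, 0.964, -0.0]
contact_force: [1.0, -2.1, 7.1]
finger_gap: 0.021
grip_force: 59.6
```

```bash
cat > tab.py <<'E'
from h import *
np.set_printoptions(precision=4,suppress=True)
O=np.array([.4888,.3748])
o=get_obs();p=o["eef_pos"][:2]-O
print("tcp r,ang",np.hypot(*p),np.degrees(np.arctan2(p[1],p[0])),"F",o["contact_force"],"T",o["torque"],"q6",o["q"])
for n in("top","scene"):
    d=cam(n);Q=pts(d);print(n)
    r=np.hypot(Q[...,0]-O[0],Q[...,1]-O[1]);ang=np.degrees(np.arctan2(Q[...,1]-O[1],Q[...,0]-O[0]))
    M=(r<.085)&(r>.045)&(Q[...,2]>.16)&(Q[...,2]<.178)&(abs(ang-60)<60)
    if M.sum()>2: q=np.median(Q[M],0);print("shaft",M.sum(),q,np.hypot(*(q[:2]-O)),np.median(ang[M]))
    M=(abs(r-.084)<.02)&(Q[...,2]>.1)&(Q[...,2]<.112)&(ang<-60)
    if M.sum()>5:
        c=np.array(cv2.minEnclosingCircle(Q[M][:,:2].astype(np.float32))[0]);print("post",M.sum(),c,np.degrees(np.arctan2(*(c-O)[::-1])))
    np.save(n+"_l.npy",d["img"])
E
python3 tab.py
```

```text
tcp r,ang 0.08285905548709625 -120.31599747160493 F [ 0.973  -2.1461  7.1251] T [-0.6177 -0.0627  0.05  ] q6 [ 0.4458  0.3915 -0.3271  0.8511 -0.0011  0.986 ]
top
scene
shaft 38 [0.5215 0.4292 0.1694] 0.06349058578426496 59.54788234106502
post 115 [0.4394 0.3076] -126.32646651935285
```

>>> move_arm --moves "2.8 0.05 0 0 0 0.034 15;2.8 0.05 0 0 0 0.034 15;2.8 0.05 0 0 0 0.034 15;2.8 0.05 0 0 0 0.034 15;0 0 0 0 0 0 15"

```text
clock: 4.78
eef_pos: [0.4372, 0.3102, 0.0671]
eef_rot: [-0.0, 0.33, 0.944, 0.0]
contact_force: [-7.1, 2.0, 12.3]
finger_gap: 0.0215
grip_force: 60.3
```

```bash
python3 tab.py
```

```text
tcp r,ang 0.08268594030773462 -128.61414872653293 F [-7.1355  1.9683 12.3455] T [ 0.2196  1.3404 -0.2818] q6 [ 0.4647  0.3858 -0.3369  0.8476  0.0006  1.1382]
top
scene
shaft 35 [0.5273 0.4251 0.1694] 0.0633013378941853 52.64891204232897
post 117 [0.4328 0.3132] -132.2769957643888
```

>>> move_arm --moves "0.8 0 0 0 0 0.01 15;0.8 0 0 0 0 0.01 15;0.8 0 0 0 0 0.01 15;0.8 0 0 0 0 0.01 15;0 0 0 0 0 0 15"

```text
clock: 5.3
eef_pos: [0.4351, 0.3121, 0.0671]
eef_rot: [0.0, 0.349, 0.937, 0.0]
contact_force: [-4.5, 1.2, 10.7]
finger_gap: 0.0214
grip_force: 60.2
```

```bash
python3 tab.py
```

```text
tcp r,ang 0.08258577490590176 -130.57997128577585 F [-4.5409  1.2328 10.6601] T [-0.1408  0.8791 -0.1831] q6 [ 0.4698  0.3847 -0.3387  0.8466  0.0003  1.1819]
top
scene
shaft 32 [0.5284 0.4244 0.1688] 0.0634495591674438 51.117319740479346
post 121 [0.4306 0.3147] -134.0509832631293
```

>>> move_arm --moves "0.8 0 0 0 0 0.01 15;0.8 0 0 0 0 0.01 15;0 0 0 0 0 0 15;0 0 0 0 0 0 15;0 0 0 0 0 0 15"

```text
clock: 5.82
eef_pos: [0.4343, 0.3128, 0.0671]
eef_rot: [0.001, 0.358, 0.934, 0.0]
contact_force: [-0.3, -4.4, 8.6]
finger_gap: 0.0212
grip_force: 60.0
```

```bash
python3 tab.py
```

```text
tcp r,ang 0.08256527764097608 -131.30185603342542 F [-0.3363 -4.3527  8.6185] T [-0.7888  0.2987  0.0347] q6 [ 0.4723  0.3842 -0.3395  0.846  -0.0008  1.2038]
top
scene
shaft 33 [0.5285 0.4244 0.1698] 0.06353633312463848 50.863838398170536
post 127 [0.4275 0.3181] -137.25422952244193
```

>>> move_arm --moves "0 0 0 0 0 0 30;0 0 0 0 0 0 40;0 0 0 0 0 0 50;0 0 0 0 0 0 60;0 0 0 0 0 0 60"

```text
clock: 6.33
eef_pos: [0.4338, 0.313, 0.0662]
eef_rot: [-0.0, 0.358, 0.934, 0.0]
contact_force: [-0.2, -0.3, 0.6]
finger_gap: 0.06
grip_force: 0.0
```

>>> move_arm --moves "0 0 -20 0 0 0 60;0 0 -35 0 0 0 60;0 0 -35 0 0 0 60;0 0 -35 0 0 0 60;0 0 -35 0 0 0 60"

```text
clock: 6.75
eef_pos: [0.4335, 0.3128, 0.2281]
eef_rot: [-0.0, 0.358, 0.934, 0.0]
contact_force: [1.5, 0.5, 0.3]
finger_gap: 0.0598
grip_force: 0.0
```

>>> move_arm --moves "0 0 -35 0 0 -0.12 60;0 0 -35 0 0 -0.12 60;0 0 -20 0 0 -0.12 60;0 0 0 0 0 -0.12 60;0 0 0 0 0 -0.12 60"

```text
clock: 7.17
eef_pos: [0.4343, 0.3132, 0.3175]
eef_rot: [0.001, 0.063, 0.998, 0.001]
contact_force: [-0.6, 0.2, 0.2]
finger_gap: 0.0599
grip_force: 0.0
```

```bash
python3 tab.py;python3 - <<'E'
import numpy as np,cv2
a=np.load("scene_l.npy")[170:370,190:390,::-1];b=np.load("top_l.npy")[140:300,220:380,::-1]
cv2.imwrite("pics/d.png",np.hstack([cv2.resize(a,(400,400)),cv2.resize(b,(400,400))]))
E
```

```text
tcp r,ang 0.08219726114281489 -131.5000399180107 F [-0.5728  0.224   0.151 ] T [-0.0016  0.0045  0.0027] q6 [0.4726 0.2713 0.1953 1.4924 0.     0.5983]
top
scene
shaft 34 [0.5274 0.4249 0.1694] 0.06327687596718673 51.64379250539508
post 75 [0.434  0.3138] -131.9040956503543
```

View pics/d.png

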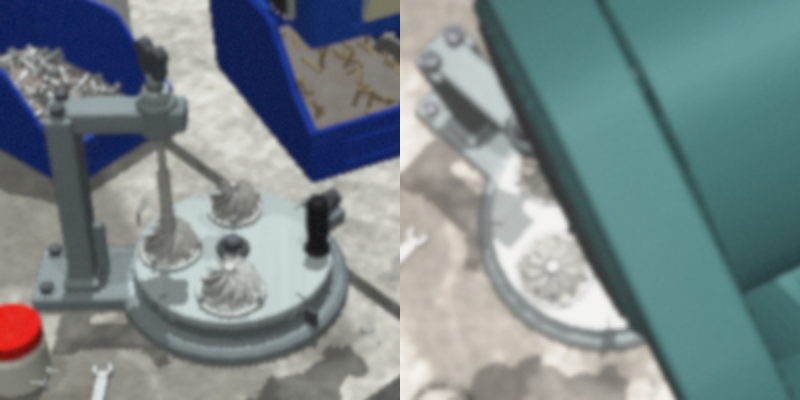

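>>> move_arm --moves "-16 24 -3 0 0 0 60;-16 24 -3 0 0 0 60;-16 24 -3 0 0 0 60;-16 24 -3 0 0 0 60;-16 24 -3 0 0 0 60"

```text
clock: 7.68
eef_pos: [0.5294, 0.4223, 0.3311]
eef_rot: [-0.0, 0.068, 0.998, -0.0]
contact_force: [0.3, 0.6, 1.6]
finger_gap: 0.06
grip_force: 0.0
```

>>> move_arm --moves "0 0 0 0 0 -0.12 60;0 0 0 0 0 -0.12 60;0 0 0 0 0 -0.12 60;0 0 0 0 0 -0.12 60;0 0 0 0 0 -0.12 60"

```text
clock: 8.1
eef_pos: [0.5289, 0.4215, 0.3307]
eef_rot: [-0.0, -0.232, 0.973, -0.0]
contact_force: [0.7, -0.3, 0.3]
finger_gap: 0.0602
grip_force: 0.0
```

>>> move_arm --moves "0 0 0 0 0 -0.12 60;0 0 0 0 0 -0.12 60;0 0 0 0 0 -0.12 60;0 0 0 0 0 -0.12 60;0 0 0 0 0 -0.12 60"

```text
clock: 8.52
eef_pos: [0.5289, 0.4214, 0.3308]
eef_rot: [-0.0, -0.509, 0.86, -0.0]
contact_force: [0.3, 0.3, -0.6]
finger_gap: 0.06
grip_force: 0.0
```

>>> move_arm --moves "0 0 0 0 0 -0.12 60;0 0 0 0 0 -0.12 60;0 0 0 0 0 -0.12 60;0 0 0 0 0 -0.12 60;0 0 0 0 0 -0.12 60"

```text
clock: 8.93
eef_pos: [0.5289, 0.4214, 0.3309]
eef_rot: [0.0, 0.741, -0.672, -0.0]
contact_force: [0.4, 0.1, 0.8]
finger_gap: 0.0602
grip_force: 0.0
```

>>> move_arm --moves "0 0 0 0 0 -0.12 60;0 0 0 0 0 -0.12 60;0 0 0 0 0 -0.12 60;0 0 0 0 0 -0.12 60;0 0 0 0 0 -0.12 60"

```text
clock: 9.35
eef_pos: [0.5289, 0.4214, 0.3308]
eef_rot: [0.0, 0.906, -0.423, -0.0]
contact_force: [-0.1, -0.2, -0.3]
finger_gap: 0.0601
grip_force: 0.0
```

>>> move_arm --moves "0 0 0 0 0 -0.12 60;0 0 0 0 0 -0.12 60;0 0 0 0 0 -0.12 60;0 0 0 0 0 -0.12 60;0 0 0 0 0 -0.12 60"

```text
clock: 9.77
eef_pos: [0.5289, 0.4213, 0.3309]
eef_rot: [0.0, 0.991, -0.136, -0.0]
contact_force: [-0.6, -0.5, 0.1]
finger_gap: 0.0599
grip_force: 0.0
```

>>> move_arm --moves "0 0 0 0 0 -0.12 60;0 0 0 0 0 -0.12 60;0 0 0 0 0 0 60;0 0 0 0 0 0 60;0 0 0 0 0 0 60"

```text
clock: 10.18
eef_pos: [0.5289, 0.4214, 0.3311]
eef_rot: [0.0, 1.0, -0.02, -0.0]
contact_force: [0.3, -0.6, -0.4]
finger_gap: 0.0598
grip_force: 0.0
```

```bash
cat > w.py <<'E'
from h import *
import sys
np.set_printoptions(precision=4,suppress=True)
o=get_obs();r=R.from_quat(o["eef_rot"],scalar_first=True).as_matrix()
print("tcp",o["eef_pos"],"yaw",np.degrees(np.arctan2(r[1,0],r[0,0])),"q",o["q"],"gap",o["finger_gap"],o["grip_force"],"F",o["contact_force"],"T",o["torque"],o["clock"])
for n in("wrist","scene","top"):
    d=cam(n);Q=pts(d)
    dd=Q-np.array([.530,.422,0]);M=(np.hypot(dd[...,0],dd[...,1])<.026)&(Q[...,2]>.255)&(Q[...,2]<.292)
    if M.sum()>5:
        q=Q[M];print(n,"wing",M.sum(),q.mean(0),q[:,2].max(),cv2.minAreaRect((q[:,:2]*1000).astype(np.float32)))
    if n=="wrist": save(d,sys.argv[1])
E
python3 w.py e.png
```

```text
tcp [0.5289 0.4214 0.3311] yaw -2.2588854249993036 q [ 0.5523  0.5703  0.7244  1.7252  0.     -2.5498] gap 0.059787144470368314 0.0 F [ 0.2828 -0.6136 -0.4106] T [ 0.0331  0.0081 -0.0159] 10.1833
wrist wing 1737 [0.5346 0.4227 0.28  ] 0.2843683045740495 ((532.4478149414062, 422.6970520019531), (11.983695030212402, 38.64794921875), 88.82854461669922)
scene wing 256 [0.5261 0.4255 0.272 ] 0.28459717394867934 ((529.095703125, 423.2297668457031), (15.476244926452637, 40.3673210144043), 88.47199249267578)
```

View pics/e.png

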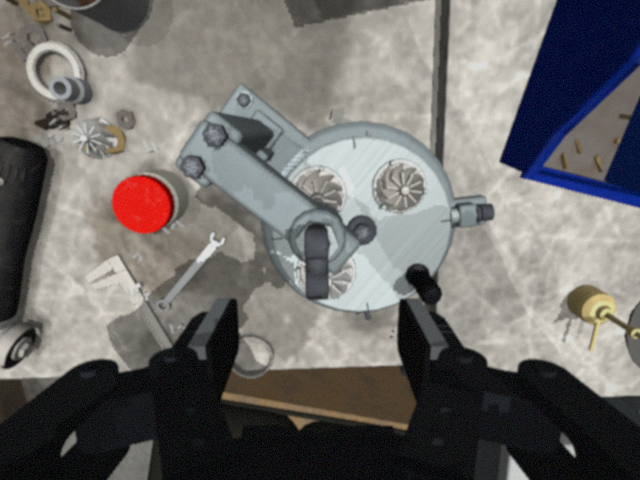

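>>> move_arm --moves "1.5 -0.7 15 0 0 -0.016 60;0 0 15 0 0 0 60;0 0 15 0 0 0 60;0 0 15 0 0 0 50;0 0 15 0 0 0 40"

```text
clock: 10.75
eef_pos: [0.5304, 0.422, 0.2556]
eef_rot: [-0.0, 1.0, -0.01, 0.0]
contact_force: [-0.3, 0.4, 0.8]
finger_gap: 0.0402
grip_force: 0.0
```

>>> move_arm --moves "0 0 6 0 0 0 30;0 0 0 0 0 0 25;0 0 0 0 0 0 20;0 0 0 0 0 0 16;0 0 0 0 0 0 14"

```text
clock: 11.17
eef_pos: [0.5308, 0.4222, 0.2512]
eef_rot: [-0.0, 1.0, -0.009, 0.001]
contact_force: [-0.3, 0.5, 0.3]
finger_gap: 0.0139
grip_force: 0.0
```

>>> move_arm --moves "0 0 0 0 0 0 8;0 0 0 0 0 0 5;0 0 0 0 0 0 5;0 0 0 0 0 0 5;0 0 0 0 0 0 5"

```text
clock: 11.58
eef_pos: [0.5308, 0.4221, 0.2513]
eef_rot: [-0.0, 1.0, -0.009, 0.001]
contact_force: [0.4, -2.2, 5.7]
finger_gap: 0.0111
grip_force: 59.0
```

```bash
python3 w.py f.png
```

```text
tcp [0.5308 0.4221 0.2513] yaw -1.012295928658232 q [ 0.5519  0.5419  0.4546  1.4819 -0.0003 -2.5721] gap 0.011128766970368218 59.035485684871674 F [ 0.3831 -2.2267  5.6991] T [-0.2742  0.0806 -0.1328] 11.5833
wrist wing 8285 [0.5375 0.4226 0.2783] 0.2919995540276864 ((535.2289428710938, 423.462646484375), (36.70842742919922, 37.14665222167969), 47.652835845947266)
scene wing 405 [0.5222 0.4267 0.2746] 0.29197469223228545 ((524.5438232421875, 423.0984802246094), (29.096343994140625, 41.15400695800781), 0.2974512577056885)
```

>>> move_arm --moves "0 0 0.1 0 0 0.1 5;0 0 0.1 0 0 0.1 5;0 0 0.1 0 0 0.1 5;0 0 0.1 0 0 0.1 5;0 0 0.1 0 0 0.1 5"

```text
clock: 12.15
eef_pos: [0.5308, 0.4222, 0.2508]
eef_rot: [-0.001, 0.966, -0.258, 0.001]
contact_force: [-0.2, 0.0, 4.8]
finger_gap: 0.0109
grip_force: 58.9
```

```bash
cat > s.py <<'E'
from h import *
np.set_printoptions(precision=4,suppress=True)
o=get_obs();r=R.from_quat(o["eef_rot"],scalar_first=True).as_matrix()
print("tcp",o["eef_pos"],"yaw",np.degrees(np.arctan2(r[1,0],r[0,0])),"q6",o["q"][5],"gap",o["finger_gap"],o["grip_force"],"F",o["contact_force"],"T",o["torque"],"t6",o["joint_torque"][5],o["clock"])
E
python3 s.py
```

```text
tcp [0.5308 0.4222 0.2508] yaw -29.935330154102036 q6 -2.0671829283135175 gap 0.010860567931036945 58.91657620668411 F [-0.1832  0.0414  4.7702] T [-0.1398 -0.0576  0.0302] t6 -2.4758293479681015 12.15
```

>>> move_arm --moves "0 0 0.05 0 0 0.05 5;0 0 0.05 0 0 0.05 5;0 0 0.05 0 0 0.05 5;0 0 0 0 0 0 5;0 0 0 0 0 0 5"

```text
clock: 12.57
eef_pos: [0.5309, 0.4222, 0.2507]
eef_rot: [-0.001, 0.945, -0.328, 0.001]
contact_force: [0.4, -0.3, 6.4]
finger_gap: 0.0111
grip_force: 59.0
```

```bash
python3 s.py
```

```text
tcp [0.5309 0.4222 0.2507] yaw -38.27187484171529 q6 -1.9216693175210608 gap 0.011082986164167702 58.96433115005493 F [ 0.4424 -0.2525  6.3611] T [-0.1073 -0.0514 -0.0579] t6 0.1982333092018962 12.5667
```

>>> move_arm --moves "0 0 0.05 0 0 0.05 5;0 0 0.05 0 0 0.05 5;0 0 0.05 0 0 0.05 5;0 0 0 0 0 0 5;0 0 0 0 0 0 5"

```text
clock: 12.98
eef_pos: [0.5309, 0.4222, 0.2505]
eef_rot: [-0.001, 0.918, -0.398, 0.001]
contact_force: [0.1, -0.6, 6.0]
finger_gap: 0.011
grip_force: 59.0
```

```bash
python3 s.py
```

```text
tcp [0.5309 0.4222 0.2505] yaw -46.86516668311618 q6 -1.7717001051941257 gap 0.011036654086909509 58.960824608802795 F [ 0.1124 -0.6073  5.958 ] T [-0.0682 -0.1042 -0.0211] t6 0.1981845125555992 12.9833
```

>>> move_arm --moves "0 0 0.05 0 0 0.05 5;0 0 0.05 0 0 0.05 5;0 0 0.05 0 0 0.05 5;0 0 0 0 0 0 5;0 0 0 0 0 0 5"

```text
clock: 13.4
eef_pos: [0.5309, 0.4223, 0.2504]
eef_rot: [-0.001, 0.885, -0.465, 0.001]
contact_force: [0.5, 0.1, 6.0]
finger_gap: 0.0112
grip_force: 59.0
```

```bash
python3 s.py
```

```text
tcp [0.5309 0.4223 0.2504] yaw -55.461392084220584 q6 -1.6216790436125998 gap 0.011175642043050944 58.9572411775589 F [0.5241 0.0505 5.9632] T [-0.0517 -0.1309 -0.0153] t6 0.1983297849074006 13.4
```

>>> move_arm --moves "0 0 0.05 0 0 0.05 5;0 0 0.05 0 0 0.05 5;0 0 0.05 0 0 0.05 5;0 0 0 0 0 0 5;0 0 0 0 0 0 5"

```text
clock: 13.82
eef_pos: [0.531, 0.4223, 0.2502]
eef_rot: [-0.001, 0.848, -0.53, 0.001]
contact_force: [1.7, -0.2, 5.3]
finger_gap: 0.0112
grip_force: 59.0
```

```bash
python3 s.py
```

```text
tcp [0.531  0.4223 0.2502] yaw -64.05411168134633 q6 -1.4716916751433804 gap 0.0112156617482065 58.95079404115677 F [ 1.7407 -0.1858  5.3368] T [-0.0811 -0.1903 -0.0274] t6 0.1983979158103466 13.8167
```

>>> move_arm --moves "0 0 0.05 0 0 0.05 5;0 0 0.05 0 0 0.05 5;0 0 0.05 0 0 0.05 5;0 0 0 0 0 0 5;0 0 0 0 0 0 5"

```text
clock: 14.23
eef_pos: [0.531, 0.4223, 0.2501]
eef_rot: [-0.001, 0.806, -0.592, 0.0]
contact_force: [0.4, -0.3, 5.2]
finger_gap: 0.0111
grip_force: 58.9
```

```bash
python3 s.py
```

```text
tcp [0.531  0.4223 0.2501] yaw -72.64815501515815 q6 -1.32168834530408 gap 0.011085591630605568 58.94310146570206 F [ 0.4386 -0.2879  5.1878] T [ 0.0105 -0.2589 -0.0601] t6 0.1985932420939207 14.2333
```

>>> move_arm --moves "0 0 0.05 0 0 0.05 5;0 0 0.05 0 0 0.05 5;0 0 0.05 0 0 0.05 5;0 0 0 0 0 0 5;0 0 0 0 0 0 5"

```text
clock: 14.65
eef_pos: [0.5311, 0.4223, 0.2499]
eef_rot: [-0.001, 0.759, -0.651, 0.0]
contact_force: [1.4, -0.5, 5.7]
finger_gap: 0.0111
grip_force: 58.9
```

```bash
python3 s.py
```

```text
tcp [0.5311 0.4223 0.2499] yaw -81.24638145177185 q6 -1.1716936988529556 gap 0.011052394286491107 58.94170671701431 F [ 1.3871 -0.4686  5.728 ] T [-0.056  -0.2707 -0.0286] t6 0.19875139463692904 14.65
```

>>> move_arm --moves "0 0 0.05 0 0 0.05 5;0 0 0.05 0 0 0.05 5;0 0 0.05 0 0 0.05 5;0 0 0 0 0 0 5;0 0 0 0 0 0 5"

```text
clock: 15.07
eef_pos: [0.5311, 0.4223, 0.2498]
eef_rot: [-0.001, 0.708, -0.706, 0.0]
contact_force: [1.8, 0.8, 5.2]
finger_gap: 0.0111
grip_force: 58.9
```

```bash
python3 s.py
```

```text
tcp [0.5311 0.4223 0.2498] yaw -89.84023702064556 q6 -1.0217192875844752 gap 0.011139781630032878 58.94357442855835 F [1.7518 0.7864 5.2368] T [-0.0237 -0.3364 -0.0586] t6 0.19885583315044641 15.0667
```

>>> move_arm --moves "0 0 0.05 0 0 0.05 5;0 0 0.05 0 0 0.05 5;0 0 0.05 0 0 0.05 5;0 0 0 0 0 0 5;0 0 0 0 0 0 5"

```text
clock: 15.48
eef_pos: [0.5311, 0.4223, 0.2497]
eef_rot: [0.001, -0.653, 0.757, -0.0]
contact_force: [1.3, 0.0, 5.7]
finger_gap: 0.0113
grip_force: 58.9
```

```bash
python3 s.py
```

```text
tcp [0.5311 0.4223 0.2497] yaw -98.43651822976501 q6 -0.8716771693447257 gap 0.011261221821131404 58.94649624824524 F [1.3252 0.0362 5.6955] T [-0.0331 -0.395  -0.0395] t6 0.1989556336775422 15.4833
```

>>> move_arm --moves "0 0 0.05 0 0 0.05 5;0 0 0.05 0 0 0.05 5;0 0 0.05 0 0 0.05 5;0 0 0 0 0 0 5;0 0 0 0 0 0 5"

```text
clock: 15.9
eef_pos: [0.5312, 0.4223, 0.2495]
eef_rot: [0.001, -0.595, 0.804, -0.0]
contact_force: [1.9, 0.2, 5.1]
finger_gap: 0.0112
grip_force: 59.0
```

```bash
python3 s.py
```

```text
tcp [0.5312 0.4223 0.2495] yaw -107.0282154718094 q6 -0.7217424247701051 gap 0.011159452732027212 58.95050525665283 F [1.9098 0.1947 5.1128] T [-0.0681 -0.4111  0.0169] t6 0.19900067243725061 15.9
```

>>> move_arm --moves "0 0 0.05 0 0 0.05 5;0 0 0.05 0 0 0.05 5;0 0 0.05 0 0 0.05 5;0 0 0 0 0 0 5;0 0 0 0 0 0 5"

```text
clock: 16.32
eef_pos: [0.5312, 0.4222, 0.2494]
eef_rot: [0.001, -0.533, 0.846, -0.0]
contact_force: [2.2, -0.7, 6.4]
finger_gap: 0.0106
grip_force: 59.0
```

```bash
python3 s.py
```

```text
tcp [0.5312 0.4222 0.2494] yaw -115.62769480438928 q6 -0.5716830839939302 gap 0.010550113685973262 58.963993191719055 F [ 2.1674 -0.7499  6.3881] T [-0.1577 -0.4931 -0.0017] t6 0.2000903757289052 16.3167
```

>>> move_arm --moves "0 0 0.05 0 0 0.04 5;0 0 0.05 0 0 0.04 5;0 0 0.05 0 0 0.04 5;0 0 0 0 0 0 5;0 0 0 0 0 0 5"

```text
clock: 16.73
eef_pos: [0.5312, 0.4222, 0.2493]
eef_rot: [0.001, -0.481, 0.877, -0.0]
contact_force: [2.7, 0.4, 5.0]
finger_gap: 0.0109
grip_force: 59.0
```

```bash
python3 s.py
```

```text
tcp [0.5312 0.4222 0.2493] yaw -122.49792922530021 q6 -0.45181103415369317 gap 0.010901595078568324 59.014456272125244 F [2.6875 0.4393 4.9764] T [-0.1423 -0.5428  0.0024] t6 0.1492307335138321 16.7333
```

>>> move_arm --moves "0 0 0.05 0 0 0.04 5;0 0 0.05 0 0 0.04 5;0 0 0.05 0 0 0.04 5;0 0 0 0 0 0 5;0 0 0 0 0 0 5"

```text
clock: 17.15
eef_pos: [0.5312, 0.4223, 0.2493]
eef_rot: [0.001, -0.429, 0.903, -0.0]
contact_force: [2.4, -1.6, 8.3]
finger_gap: 0.011
grip_force: 97.6
```

```bash
python3 s.py
```

```text
tcp [0.5312 0.4223 0.2493] yaw -129.21530266768065 q6 -0.33430352632639565 gap 0.011009778433037121 97.62591412203619 F [ 2.4142 -1.6433  8.3194] T [-0.4435 -0.5084  2.4044] t6 2.584429308772087 17.15
```

>>> move_arm --moves "0 0 0 0 0 -0.02 5;0 0 0 0 0 0 5;0 0 0 0 0 0 5;0 0 0 0 0 0 5;0 0 0 0 0 0 5"

```text
clock: 17.57
eef_pos: [0.5312, 0.4223, 0.2493]
eef_rot: [0.001, -0.438, 0.899, -0.0]
contact_force: [1.2, -1.0, 7.9]
finger_gap: 0.0111
grip_force: 88.3
```

```bash
python3 s.py
```

```text
tcp [0.5312 0.4223 0.2493] yaw -128.07409620640198 q6 -0.3542136053950952 gap 0.011052112379441169 88.28014179132879 F [ 1.1683 -0.977   7.9434] T [-0.4048 -0.5383  2.051 ] t6 2.035088986158371 17.5667
```

>>> move_arm --moves "0 0 0 0 0 -0.02 5;0 0 0 0 0 0 5;0 0 0 0 0 0 5;0 0 0 0 0 0 5;0 0 0 0 0 0 5"

```text
clock: 17.98
eef_pos: [0.5312, 0.4222, 0.2493]
eef_rot: [0.001, -0.447, 0.895, -0.0]
contact_force: [2.9, -0.7, 7.1]
finger_gap: 0.0111
grip_force: 79.5
```

```bash
python3 s.py
```

```text
tcp [0.5312 0.4222 0.2493] yaw -126.95784195259905 q6 -0.3737722321338502 gap 0.011057060504264131 79.45276941652992 F [ 2.9217 -0.7071  7.1133] T [-0.3773 -0.506   1.6575] t6 1.6454801335930824 17.9833
```

>>> move_arm --moves "0 0 0 0 0 -0.02 5;0 0 0 0 0 0 5;0 0 0 0 0 0 5;0 0 0 0 0 0 5;0 0 0 0 0 0 5"

```text
clock: 18.4
eef_pos: [0.5312, 0.4223, 0.2493]
eef_rot: [0.001, -0.455, 0.89, -0.0]
contact_force: [2.3, -1.1, 7.9]
finger_gap: 0.0114
grip_force: 71.3
```

```bash
python3 s.py
```

```text
tcp [0.5312 0.4223 0.2493] yaw -125.83494877461456 q6 -0.39337725468678997 gap 0.011374949625747477 71.29495209475863 F [ 2.3104 -1.0945  7.8901] T [-0.355  -0.4557  1.2925] t6 1.2549509480595589 18.4
```

>>> move_arm --moves "0 0 0 0 0 -0.062 5;0 0 -0.1 0 0 -0.1 5;0 0 -0.1 0 0 -0.1 5;0 0 -0.1 0 0 -0.1 5;0 0 -0.1 0 0 -0.1 5"

```text
clock: 18.82
eef_pos: [0.5311, 0.4223, 0.2496]
eef_rot: [0.001, -0.648, 0.761, -0.0]
contact_force: [2.0, 0.2, 7.0]
finger_gap: 0.011
grip_force: 59.2
```

>>> move_arm --moves "0 0 -0.1 0 0 -0.1 5;0 0 -0.1 0 0 -0.1 5;0 0 -0.1 0 0 -0.1 5;0 0 -0.1 0 0 -0.1 5;0 0 -0.1 0 0 -0.1 5"

```text
clock: 19.23
eef_pos: [0.531, 0.4223, 0.2501]
eef_rot: [-0.001, 0.817, -0.577, 0.001]
contact_force: [0.1, -0.3, 7.4]
finger_gap: 0.011
grip_force: 59.2
```

>>> move_arm --moves "0 0 -0.1 0 0 -0.1 5;0 0 -0.1 0 0 -0.1 5;0 0 -0.1 0 0 -0.1 5;0 0 -0.1 0 0 -0.1 5;0 0 -0.1 0 0 -0.1 5"

```text
clock: 19.65
eef_pos: [0.5309, 0.4222, 0.2506]
eef_rot: [-0.001, 0.934, -0.357, 0.001]
contact_force: [-0.0, -0.5, 7.2]
finger_gap: 0.0111
grip_force: 59.2
```

>>> move_arm --moves "0 0 -0.1 0 0 -0.1 5;0 0 -0.1 0 0 -0.07 5;0 0 0 0 0 0 5;0 0 0 0 0 0 5;0 0 0 0 0 0 5"

```text
clock: 20.07
eef_pos: [0.5308, 0.4222, 0.2507]
eef_rot: [-0.001, 0.96, -0.279, 0.001]
contact_force: [0.5, -0.5, 6.7]
finger_gap: 0.0105
grip_force: 59.2
```

```bash
python3 w.py g.png
python3 - <<'E'
from h import *
d=cam("scene");cv2.imwrite("pics/h.png",cv2.resize(d["img"][170:370,190:390,::-1],(600,600)))
E
```

```text
tcp [0.5308 0.4222 0.2507] yaw -32.4011329722659 q [ 0.5519  0.5417  0.4527  1.4799 -0.0001 -2.0242] gap 0.01054068945154457 59.19117897748947 F [ 0.5298 -0.489   6.7106] T [-0.1988  0.031   0.0247] 20.0667
wrist wing 8319 [0.5366 0.4194 0.2779] 0.2919994377484918 ((534.8013916015625, 421.0403747558594), (37.35232162475586, 37.91960144042969), 14.65149974822998)
scene wing 415 [0.5232 0.4275 0.2743] 0.2917099754587035 ((526.1928100585938, 425.5376281738281), (32.52123260498047, 34.22978973388672), 9.751181602478027)
```

View pics/h.png

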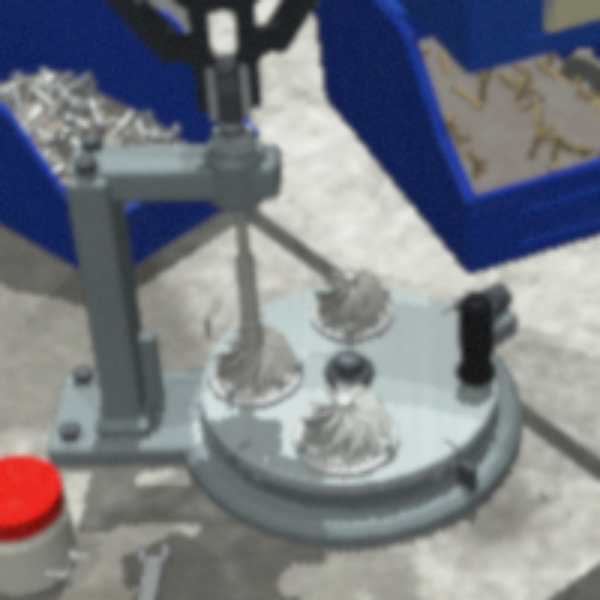

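View pics/g.png

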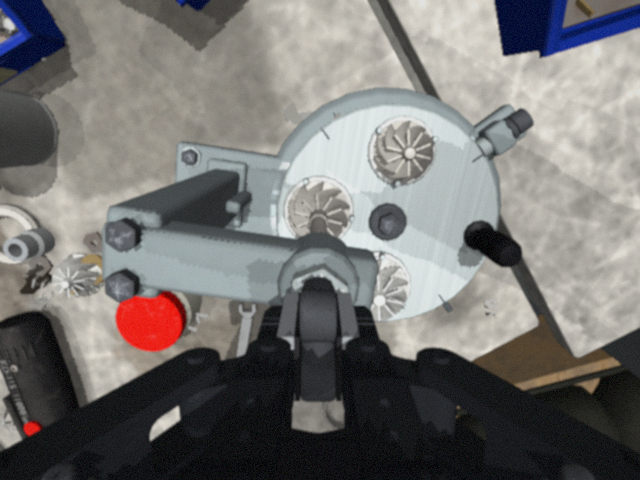

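The scene crop shows the tall shaft (245,300) directly under the overarm boss (240,175). The wrist view shows the wing held between the pads at (320,330) and the post clear at (490,243). The screw is a quarter turn back from the seat, so I'm handing in.

```bash
python3 -c "
from bench import hand_in;print(hand_in())"
```

```text
the job is handed in; nothing more can be done
None
```

The table is in its stop with the tall shaft under the thumbscrew and the post released; the thumbscrew was seated, backed off a quarter turn and is still gripped, and the job was handed in at about 20 s on the clock with no verdict returned.

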